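# Bring the tyre valve of the cart wheel to the top

### The arm

A 6-joint arm with a two-finger parallel gripper is mounted at the origin on a cart in front of the work surface, level with it; the furniture and walls round the work are solid. World frame = base frame: x ahead of the robot, y to its left, z up, the work surface at z = 0. Lengths are in m, angles in degrees, forces in N, time in s.
With the tool pointing down it reaches from about 0.4 to 0.825 m from the base axis. Payload 7 kg.
Tool frame: the origin (TCP) lies at the centre of the arm's flange, where the gripper is bolted on; the fingertips stand 178 mm ahead of it and the grasp point (between the pads) lies 159 mm ahead of it (tip_reach is the distance from the TCP to the fingertips, in m); z points along the fingers, y is the line along which they close (so a half turn about z gives the same grasp; the last joint's range is limited). The gripper opens to 88 mm and grips with 3 to 60 N. Pads are 19 mm wide; open, the fingers measure 130 mm over their backs; the gripper's body (78 mm by 193 mm) begins 47 mm behind the grasp point.
Start: joints at [90.304, 20.546, 0.682, 0, -70.136, -16.507], TCP at [0.188, 0.648, 0.405] pointing down, gripper open.
Joint ranges: [-176.03, 176.03], [-82.01, 121.73], [-58.28, 71.71], [-173.87, 95.51], [-174.79, -0.11], [-173.66, 173.66]. Speed limits (degrees/s): [136.94, 136.94, 172.46, 180, 180, 180].

### API

Orientations are given as [roll, pitch, yaw] about the fixed x, y, z axes, in that order (R = Rz(yaw) Ry(pitch) Rx(roll)).
In Python, from plant import * gives the robot as it stands.
- The arm moves only by the shell command python3 -m handwheel 'ROWS'. ROWS is JSON, a list of rows, each a list of 7 numbers: the opening, from -1 (shut) to 1 (fully open), then the shift along the tool's x, y, z as a fraction of full scale, then the turn, a rotation vector about the tool's x, y, z as a fraction of full scale. A call has 1 to 5 rows; each row shifts and turns the commanded pose from where the row before left it, along the tool's axes as they then stand; what a row does not reach is not made up. Full scale, the value 1, is 0.025 m for a shift and 6 degrees for a turn. A row lasts 1/8 s, in which the tool goes at most 62.5 mm and 10.7 degrees, less where a joint would pass 70% of its speed; a pose out of reach is approached as far as the arm can. A call with a number of a shift or a turn outside -1 to 1 is refused whole. A call with a gripper value outside its range is refused whole. The fingers move at their own pace and stop on an object; the grip force is fixed at half the most. Time passes only in rows, so rows that do not move let the fingers close. It gives the time, the measured TCP pose, the force, the opening and the grip force at its end, in the units of the state.
- get_obs(): the state, without advancing time (a new reading comes with each control period).
- snapshot(name): name is "scene" or "top" or "wrist"; returns a dict with "color" (480x640x3 uint8, red, green, blue), "fx", "fy", "cx", "cy" (pixels), "R" (3x3) and "t" (3): a world point X has camera coordinates R X + t; the wrist camera has in their place "tool_from_camera" (4x4, takes a point from camera to tool coordinates, whose origin is the TCP and whose axes are the flange's). Camera axes: x right, y down, z forward; pixel columns grow to the right and rows downward; lengths in m; the calibration is good to about 2 mm. The wrist camera is an equidistant fisheye: a pixel r from the principal point sees the ray r / f radians off the axis. A picture is of the moment at which its call begins: read the wrist's pose just before it. There is no depth.
- close_job(): hands the job in; it is judged then, once.
The state is a dict: "clock": time; "joint_pos": joint angles; "qvel": joint speeds; "tau": joint torques, N m; "tool_pos": TCP position; "orientation": TCP orientation; "force": force on the tool from outside, world axes, zero at the start; "moment": the same for the moment, N m; "opening": finger opening in m; "gripper_force": force on a finger pad.
Only numpy, scipy, OpenCV 4.12 (cv2) and the standard library are available. Lean on these libraries where they do the work, as an engineer would, in place of code of your own. Each camera call takes 0.05 s, during which the arm holds its last target. There are 200 camera calls.

### The job

Two cart wheels hang on axle stands on the work bridge. Turn the larger wheel by its tyre until its air valve stem stands at the top, straight above the axle, ready for the pump, and let go so that it stays there. Do not push on the valve stem itself, and leave the smaller wheel as it is.

Things in the scene. Friction and masses are not known exactly. Their poses are not given: they have to be found in the camera images.
- axle_stand: Fixed steel stand of the larger wheel. Origin on the plywood bridge top (z 0.130) straight below the wheel's centre; x along the axle, away from the robot, y left, z up. Axle 100 mm above the origin; wheel 160 mm across, 36 mm wide (x -18 to 18). The one upright (x 35 to 49) reaches 18 mm above the axle; above that both sides of the tyre are free to pinch from above.
- cart_wheel (a joint): Angle of the larger wheel (rad): 0 = stem at the top; growing values carry the stem from the top to the right seen from the robot (the stand's -y). It starts at 0.6 to 1.35, so the top must go left. Black rubber tyre, radius 53 to 80 mm, flat sides, steel rim, grey web. Turns endlessly either way with 0.02 N m drag and stays where it is left.
- valve_stem: Air valve on the larger wheel: brass stem 8 mm thick, black cap 11 mm thick, 36 mm from the axle, standing out of the face that looks to the robot, to 44 mm from the wheel's middle plane (26 mm past the tyre's side). Origin on the axle at the wheel's centre; z points from the axle to the stem, x along the axle away from the robot. Turns with the wheel.
- small_stem_tip (a point): Cap end of the stem of the smaller wheel, which is to be left alone: 110 mm across, 30 mm wide, on a like stand, its axle 75 mm and its top 130 mm above the bridge, centre at least 0.24 m left or right of the larger one's. The point lies 41 mm in front of that wheel's middle plane, 25 mm from its axle.

How it is judged:
By the outcome, as a careful person would: the job done as asked, in the order asked, and still so for the second after the job is handed in, with the robot touching nothing.
It also fails if it takes over 32 s, if anything falls off the work surface, if the arm or the gripper's body presses on something with over 40 N, if the wrist force passes 120 N, or if a joint passes its speed limit or range.

## Working session

There is one attempt and no reset: what is moved stays moved. The work goes in short steps, Python scripts to look and compute and a shell command to move; the robot and the scene stay as the last step left them, time stands still between calls to the robot, and variables do not carry over. Pictures are saved under pics/ and viewed, at most 10 in all, crops included, and the job is handed in when it is done.

```bash
mkdir -p pics; ls; python3 - <<'E'
from plant import *
import cv2,numpy as np
o=get_obs();print({k:np.round(v,3).tolist() for k,v in o.items()})
for n in ["scene","top"]:
    s=snapshot(n);cv2.imwrite(f"pics/{n}1.png",s["color"][:,:,::-1])
    print(n,s["fx"],s["fy"],s["cx"],s["cy"],np.round(s["R"],4).tolist(),np.round(s["t"],4).tolist())
E
```

```text
pics
{'clock': 0.0, 'joint_pos': [90.303, 20.591, 0.633, -0.02, -70.136, -16.508], 'qvel': [-0.026, 0.09, 0.021, -0.035, 0.027, 0.039], 'tau': [0.0, -58.272, 29.306, 6.997, 0.007, -0.0], 'tool_pos': [0.188, 0.648, 0.404], 'orientation': [179.905, -0.009, -16.212], 'force': [0.144, 0.662, 0.207], 'moment': [-0.021, 0.019, 0.024], 'gripper_force': 0.0, 'opening': 0.088}
scene 454.104067738034 454.104067738034 318.3222987895249 234.79229243654856 [[0.5007, -0.8656, -0.0051], [-0.6331, -0.3621, -0.6841], [0.5903, 0.3458, -0.7293]] [-0.2435, 0.4863, 0.6903]
top 573.5982336910515 573.5982336910515 319.93303601252757 230.66278075510996 [[-0.1002, -0.995, -0.0026], [-0.9745, 0.0987, -0.2013], [0.2006, -0.0177, -0.9795]] [0.0462, 0.5787, 1.0703]
```

View pics/scene1.png

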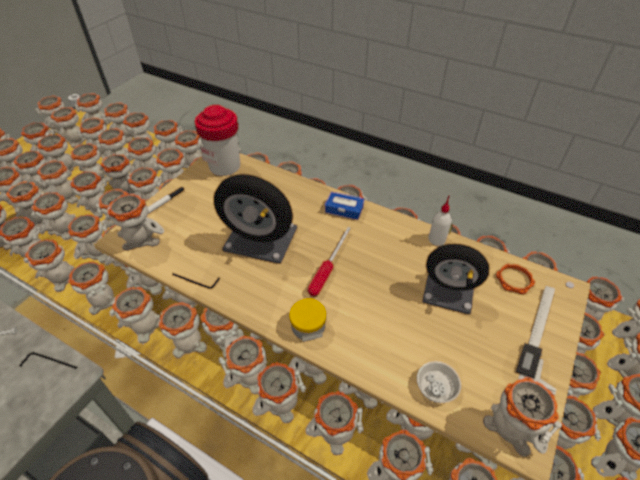

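View pics/top1.png

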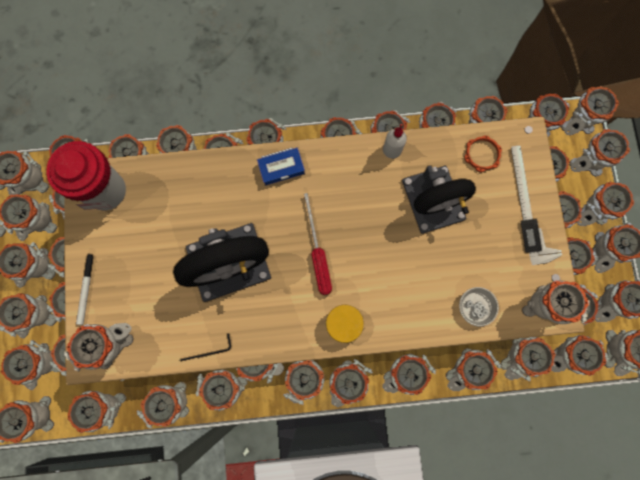

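Scene: the large wheel is at about (252,208) with its brass stem at (264,213), right of the axle. The small wheel is at (457,270). In the top view the large wheel is at about (221,261) with its stem at (244,270), and the small one is at (444,197). I'll triangulate from tyre and brass masks.

```bash
cat > h.py <<'E'
import cv2,numpy as np
from plant import *
def ray(s,u,v):
    R=np.array(s["R"]);t=np.array(s["t"])
    d=R.T@np.array([(u-s["cx"])/s["fx"],(v-s["cy"])/s["fy"],1]);return -R.T@t,d/np.linalg.norm(d)
def onz(s,p,z):
    c,d=ray(s,*p);return c+d*(z-c[2])/d[2]
def tri(r1,r2):
    A=np.array([r1[1],-r2[1]]).T;k=np.linalg.lstsq(A,r2[0]-r1[0],rcond=None)[0]
    a=r1[0]+k[0]*r1[1];b=r2[0]+k[1]*r2[1];return (a+b)/2,np.linalg.norm(a-b)
def blob(m,box):
    x0,y0,x1,y1=box;w=np.zeros(m.shape,np.uint8);w[y0:y1,x0:x1]=m[y0:y1,x0:x1]
    c,_=cv2.findContours(w,cv2.RETR_EXTERNAL,cv2.CHAIN_APPROX_NONE);return max(c,key=cv2.contourArea)
E
python3 - <<'E'
from h import *
S={n:snapshot(n) for n in("scene","top")}
B={"scene":(205,165,300,250),"top":(165,222,280,295)}
C={};Br={};vis=[]
for n,s in S.items():
    im=s["color"];hsv=cv2.cvtColor(im,cv2.COLOR_RGB2HSV);x0,y0,x1,y1=B[n]
    m=(im.max(2)<42).astype(np.uint8)
    m=cv2.morphologyEx(m,cv2.MORPH_OPEN,np.ones((3,3)))
    c=blob(m,B[n]);h=cv2.convexHull(c);M=cv2.moments(h);C[n]=(M["m10"]/M["m00"],M["m01"]/M["m00"])
    e=cv2.fitEllipse(h);print(n,C[n],e)
    br=((hsv[...,0]>14)&(hsv[...,0]<32)&(hsv[...,1]>170)).astype(np.uint8)
    hull=np.zeros(m.shape,np.uint8);cv2.drawContours(hull,[h],-1,1,-1);hull=cv2.dilate(hull,np.ones((5,5)))
    b=blob(br*hull,B[n]);Br[n]=b[:,0].mean(0);print("brass",Br[n],cv2.boundingRect(b))
    v=im[:,:,::-1].copy();cv2.drawContours(v,[h],-1,(0,255,0),1);cv2.drawContours(v,[b],-1,(255,0,0),1)
    vis.append(cv2.resize(v[y0-5:y1+5,x0-5:x1+5],(390,380)))
cv2.imwrite("pics/m1.png",np.hstack(vis))
for n,D in(("centre",C),("brass",Br)):
    print(n,tri(ray(S["scene"],*D["scene"]),ray(S["top"],*D["top"])))
E
```

```text
scene (252.72265676786424, 209.1837907110345) ((252.8472900390625, 208.86509704589844), (60.39321517944336, 81.56842803955078), 123.17511749267578)
brass [263.83333333 212.55555556] (261, 209, 6, 8)
top (221.8889313787975, 264.12989165073293) ((221.58428955078125, 264.601318359375), (55.78217315673828, 96.20062255859375), 70.85320281982422)
brass [242.5   266.875] (241, 262, 6, 11)
centre (array([0.50574916, 0.1562284 , 0.23203922]), np.float64(0.001041340497798077))
brass (array([0.49513773, 0.12088767, 0.24890036]), np.float64(0.0007982899293076266))
```

View pics/m1.png

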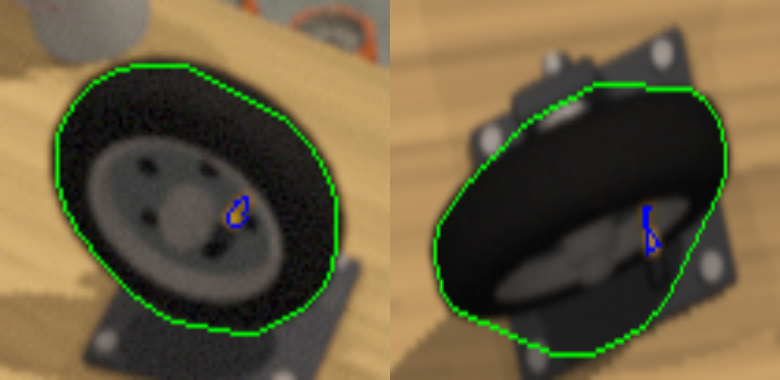

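The mask overlay is good on the scene tyre, but the top hull takes in shadow and cap. The plate bolts in the top view give a stand yaw of about 12.5°. With the brass point, the centre comes out at about (0.515, 0.157, 0.23) and the stem at about 60° to the right. I'll rise, turn the tool and move nearer.

```bash
python3 -m handwheel '[[1,0,0,-1,0,0,1],[1,0,0,-1,0,0,1],[1,0,0,-1,0,0,1],[1,0,0,-1,0,0,1],[1,0,0,-1,0,0,1]]'; python3 -m handwheel '[[1,0.5,-0.5,0,0,0,1],[1,0.7,-0.5,0,0,0,1],[1,0.8,-0.5,0,0,0,1],[1,0.9,-0.5,0,0,0,1],[1,1,-0.5,0,0,0,1]]'
cat >> h.py <<'E'
from scipy.spatial.transform import Rotation as Ro
def pose():
    o=get_obs();return np.array(o["tool_pos"]),Ro.from_euler("xyz",o["orientation"],degrees=True),o
def togo(p,R):
    q,r,o=pose();print("t",o["clock"],"pos",np.round(q,4),"rpy",np.round(o["orientation"],2))
    print("shift units",np.round(r.inv().apply(np.array(p)-q)/.025,2),"turn units",np.round(np.degrees((r.inv()*R).as_rotvec())/6,2))
E
python3 - <<'E'
from h import *
togo([.515,.1565,.53],Ro.from_euler("xyz",[180,0,-77.5],degrees=True))
E
```

```text
clock: 0.82
tool_pos: [0.1884, 0.6481, 0.5302]
orientation: [180.0, -0.0, -46.4]
force: [0.7, 1.0, 0.1]
opening: 0.0879
gripper_force: 0.0
clock: 1.45
tool_pos: [0.2897, 0.5968, 0.529]
orientation: [180.0, -0.0, -76.4]
force: [0.4, 0.2, 0.1]
opening: 0.0878
gripper_force: 0.0
t 1.45 pos [0.2897 0.5968 0.529 ] rpy [ 1.7997e+02 -5.0000e-02 -7.6400e+01]
shift units [19.24 -4.62 -0.02] turn units [ 0.   -0.01  0.18]
```

```bash
for i in 1 ; do python3 -m handwheel '[[1,1,-0.1,0,0,0,0],[1,1,-0.1,0,0,0,0],[1,1,-0.1,0,0,0,0],[1,1,-0.1,0,0,0,0],[1,1,-0.1,0,0,0,0]]'; python3 -m handwheel '[[1,1,-0.1,0,0,0,0],[1,1,-0.1,0,0,0,0],[1,1,-0.1,0,0,0,0],[1,1,-0.1,0,0,0,0],[1,1,-0.1,0,0,0,0]]';python3 -m handwheel '[[1,1,-0.1,0,0,0,0],[1,1,-0.1,0,0,0,0],[1,1,-0.1,0,0,0,0],[1,1,-0.1,0,0,0,0],[1,0.5,-0.1,0,0,0,0]]'; done | grep -v grip
python3 - <<'E'
from h import *
togo([.515,.1565,.53],Ro.from_euler("xyz",[180,0,-77.5],degrees=True))
s=snapshot("wrist");cv2.imwrite("pics/w1.png",s["color"][:,:,::-1]);print(s["fx"],s["cx"],s["cy"],np.round(s["tool_from_camera"],3))
E
```

```text
clock: 2.08
tool_pos: [0.3314, 0.4772, 0.5297]
orientation: [-180.0, 0.0, -76.2]
force: [1.3, 0.8, 0.3]
opening: 0.0875
clock: 2.7
tool_pos: [0.3735, 0.3587, 0.5297]
orientation: [-180.0, 0.0, -76.2]
force: [1.3, 1.0, -0.0]
opening: 0.0878
clock: 3.32
tool_pos: [0.4124, 0.2524, 0.5299]
orientation: [-180.0, 0.0, -76.3]
force: [-0.8, 0.6, -0.8]
opening: 0.0875
t 3.325 pos [0.4124 0.2524 0.5299] rpy [-1.7998e+02  2.0000e-02 -7.6260e+01]
shift units [ 4.7  -3.08 -0.01] turn units [-0.    0.    0.21]
371.64829954431775 315.38567322401764 248.70816442403887 [[-0.001 -0.961 -0.276  0.075]
 [ 1.    -0.001  0.     0.   ]
 [-0.    -0.276  0.961  0.02 ]
 [ 0.     0.     0.     1.   ]]
```

View pics/w1.png

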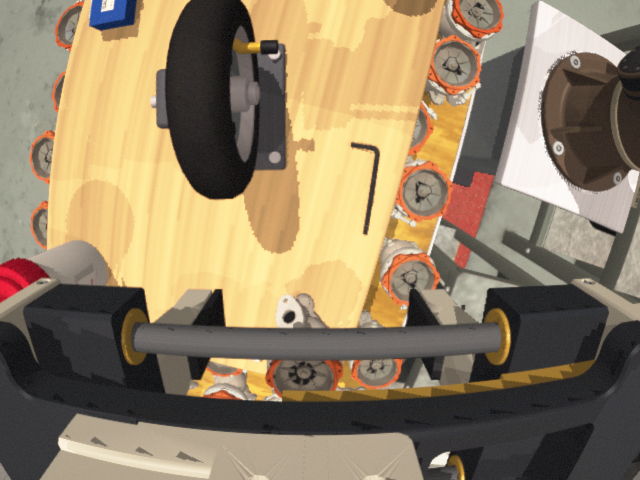

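Wrist view: the hub cap is at (253,94), brass stem (238–262,47), black cap tip (278,46), plate bolts (273,157) and (273,55). I'll move 75 mm right for a second view.

```bash
python3 - <<'E'
from h import *
import pickle
def grab(k):
    q,r,o=pose();s=snapshot("wrist");pickle.dump((q,r.as_matrix(),s),open(k,"wb"))
grab("a.pkl")
E
python3 -m handwheel '[[1,1,0,0,0,0,0],[1,1,0,0,0,0,0],[1,1,0,0,0,0,0.2],[1,0,0,0,0,0,0]]' | head -3
python3 - <<'E'
from h import *
import pickle
q,r,o=pose();s=snapshot("wrist");pickle.dump((q,r.as_matrix(),s),open("b.pkl","wb"))
v=[]
for k in("a","b"):
    q,r,s=pickle.load(open(k+".pkl","rb"));v.append(s["color"][:280,120:320,::-1])
cv2.imwrite("pics/w2.png",cv2.resize(np.hstack(v),None,fx=2,fy=2,interpolation=cv2.INTER_CUBIC))
E
```

```text
clock: 3.92
tool_pos: [0.43, 0.1806, 0.5297]
orientation: [-180.0, 0.0, -77.5]
```

View pics/w2.png

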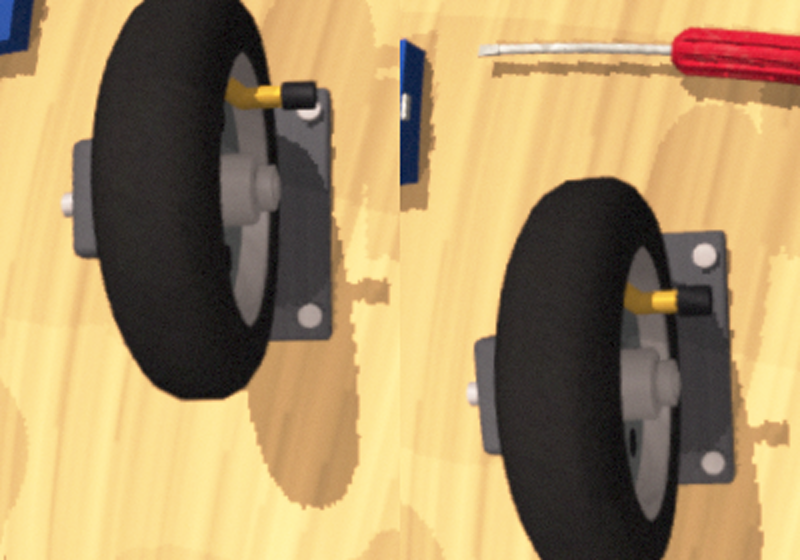

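```bash
cat >> h.py <<'E'
import pickle
def wray(q,r,s,u,v):
    x,y=(u-s["cx"])/s["fx"],(v-s["cy"])/s["fy"];a=np.hypot(x,y)
    d=np.array([x/a*np.sin(a),y/a*np.sin(a),np.cos(a)]);T=np.array(s["tool_from_camera"])
    return q+r@T[:3,3],r@T[:3,:3]@d
E
python3 - <<'E'
from h import *
A=pickle.load(open("a.pkl","rb"));B=pickle.load(open("b.pkl","rb"))
P={"tip":((278,47.5),(275.5,150)),"hub":((260,94),(260,191)),"bR":((274.5,53.5),(272,128)),"bL":((275,158),(276.5,231)),"nut":((151.5,102.5),(154.5,196.5))}
X={}
for k,(a,b) in P.items():
    X[k],e=tri(wray(*A,*a),wray(*B,*b));print(k,np.round(X[k],4),"gap",round(e,4))
d=X["nut"]-X["hub"];e=X["bL"]-X["bR"]
print("yaw axle",np.degrees(np.arctan2(d[1],d[0])),"yaw bolts",np.degrees(np.arctan2(-e[0],e[1])))
for yaw in(11,12.5,14):
    y=np.radians(yaw);x_=np.array([np.cos(y),np.sin(y),0]);y_=np.array([-np.sin(y),np.cos(y),0])
    t=X["tip"]-X["hub"];lat=-t@y_;up=X["tip"][2]-.23
    print(yaw,"tip rel hub: along",t@x_,"right",lat,"up",t[2],"ang",np.degrees(np.arctan2(lat,t[2])),np.degrees(np.arctan2(lat,up)),"r",np.hypot(lat,t[2]),"centre",X["hub"]+(t@x_+.044)*x_)
E
```

```text
tip [0.4724 0.1167 0.2481] gap 0.0003
hub [0.4798 0.1505 0.2286] gap 0.0001
bR [0.49   0.0999 0.1496] gap 0.0004
bL [0.466  0.201  0.1408] gap 0.0001
nut [0.5653 0.1712 0.2294] gap 0.0002
yaw axle 13.624006228044337 yaw bolts 13.367019484657808
11 tip rel hub: along -0.013787436009343339 right 0.03176421996351125 up 0.019513824673053015 ang 58.43620005439492 60.3200168994868 r 0.03727941822589215 centre [0.50950445 0.15625842 0.22858946]
12.5 tip rel hub: along -0.01461420174339658 right 0.03139242215894416 up 0.019513824673053015 ang 58.13452742657856 60.02894181671112 r 0.036963137344874025 centre [0.50853622 0.15685385 0.22858946]
14 tip rel hub: along -0.015430951633570564 right 0.03099910955631581 up 0.019513824673053015 ang 57.809737046769875 59.71533825872239 r 0.03662968941521512 centre [0.5075674  0.15740507 0.22858946]
```

```bash
cat >> h.py <<'E'
C=np.array([.508,.157,.23]);YAW=13.5
def tgt(phi,R):
    f=np.radians(phi);y=np.radians(YAW);rt=np.array([np.sin(y),-np.cos(y),0])
    return C+R*(np.sin(f)*rt+np.cos(f)*np.array([0,0,1])),Ro.from_euler("xyz",[180,0,YAW-90],degrees=True)*Ro.from_euler("y",-phi,degrees=True)
E
python3 - <<'E'
from h import *
togo(*tgt(0,.3)); togo(*tgt(30,.281))
E
```

```text
t 3.975 pos [0.43   0.1812 0.5296] rpy [-1.7999e+02  1.0000e-02 -7.7440e+01]
shift units [ 1.62 -2.84 -0.01] turn units [-0.    0.   -0.16]
t 3.975 pos [0.43   0.1812 0.5296] rpy [-1.7999e+02  1.0000e-02 -7.7440e+01]
shift units [ 7.24 -2.93  2.25] turn units [-0.04 -5.   -0.15]
```

```bash
python3 -m handwheel '[[1,0.54,-0.95,0,0,0,-0.16],[1,0.54,-0.95,0,0,0,0],[1,0.54,-0.94,0,0,0,0]]' | head -3; python3 -m handwheel '[[1,0.94,0,0.04,0,-0.75,0],[1,0.94,0,0.04,0,-0.75,0],[1,0.94,0,0.04,0,-0.75,0],[1,0.94,0,0.04,0,-0.75,0],[1,0.94,0,0.04,0,-0.75,0]]'|head -4
python3 - <<'E'
from h import *
togo(*tgt(30,.29));print(pose()[2]["joint_pos"])
E
```

```text
clock: 4.35
tool_pos: [0.509, 0.1589, 0.5294]
orientation: [180.0, 0.0, -76.4]
clock: 4.97
tool_pos: [0.5356, 0.0471, 0.5062]
orientation: [-180.0, 22.7, -76.4]
force: [0.4, 0.8, -0.7]
t 4.975 pos [0.5356 0.0471 0.5062] rpy [-179.97   22.65  -76.36]
shift units [1.56 0.05 0.44] turn units [ 0.01 -1.22  0.02]
[ 15.73910864   6.48523235   2.53761346 -22.70855942 -85.5226653
  -0.41375726]
```

```bash
python3 -m handwheel '[[1,0.8,0.02,0.2,0,-0.6,0],[1,0.76,0.03,0.2,0,-0.6,0],[1,0,0,0,0,0,0],[1,0,0,0,0,0,0]]'|head -4
python3 - <<'E'
from h import *
togo(*tgt(30,.231));s=snapshot("wrist");cv2.imwrite("pics/w3.png",s["color"][:,:,::-1])
E
```

```text
clock: 5.48
tool_pos: [0.5416, 0.0164, 0.4815]
orientation: [180.0, 29.6, -76.4]
force: [-0.1, -0.4, 0.4]
t 5.475 pos [0.5416 0.0164 0.4815] rpy [180.    29.63 -76.42]
shift units [ 0.01 -0.01  2.36] turn units [ 0.01 -0.06  0.01]
```

View pics/w3.png

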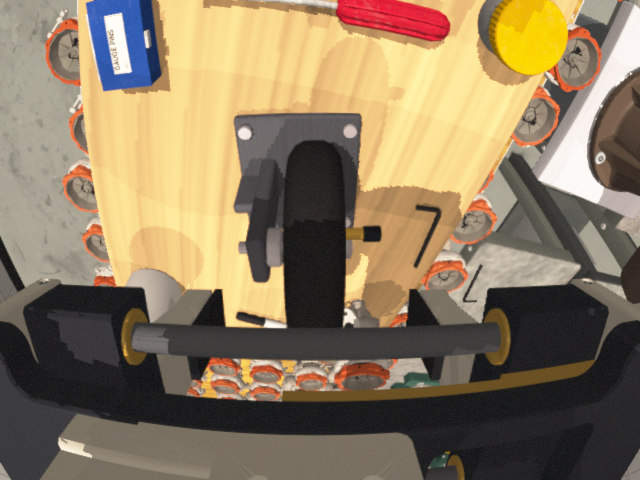

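The tyre spans columns 285–345 and is centred between the fingers (about 185–450). The stem at (365,233) is well clear. Next I descend and close.

```bash
python3 -m handwheel '[[1,0,0,0.8,0,-0.03,0],[1,0,0,0.8,0,-0.03,0],[1,0,0,0.76,0,0,0],[1,0,0,0,0,0,0]]'; python3 -m handwheel '[[-1,0,0,0,0,0,0],[-1,0,0,0,0,0,0],[-1,0,0,0,0,0,0],[-1,0,0,0,0,0,0],[-1,0,0,0,0,0,0]]'
python3 - <<'E'
from h import *
togo(*tgt(30,.231))
E
```

```text
clock: 6.02
tool_pos: [0.5338, 0.0457, 0.4299]
orientation: [179.9, 30.0, -76.4]
force: [-0.1, -0.3, 0.1]
opening: 0.0879
gripper_force: 0.0
clock: 6.65
tool_pos: [0.5344, 0.0442, 0.4303]
orientation: [-180.0, 30.1, -76.5]
force: [1.1, -0.9, -0.6]
opening: 0.0432
gripper_force: 0.0
t 6.65 pos [0.5344 0.0442 0.4303] rpy [-180.     30.06  -76.45]
shift units [-0.01 -0.03  0.01] turn units [0.   0.01 0.01]
```

```bash
python3 -m handwheel '[[-1,0,0,0,0,0,0],[-1,0,0,0,0,0,0],[-1,0,0,0,0,0,0]]'; python3 -m handwheel '[[-1,-0.645,0,0.023,0,0.667,0],[-1,-0.645,0,0.023,0,0.667,0],[-1,-0.645,0,0.023,0,0.667,0],[-1,-0.645,0,0.023,0,0.667,0],[-1,-0.645,0,0.023,0,0.667,0]]'
python3 - <<'E'
from h import *
togo(*tgt(10,.231))
E
```

```text
clock: 7.02
tool_pos: [0.5351, 0.0446, 0.4303]
orientation: [-179.9, 30.1, -76.4]
force: [4.5, 2.2, -1.5]
opening: 0.0359
gripper_force: 30.0
clock: 7.65
tool_pos: [0.5172, 0.1181, 0.458]
orientation: [-179.9, 9.9, -76.4]
force: [4.7, -2.7, -6.0]
opening: 0.0354
gripper_force: 30.0
t 7.65 pos [0.5172 0.1181 0.458 ] rpy [-179.87    9.88  -76.42]
shift units [ 0.01 -0.    0.02] turn units [-0.02 -0.02  0.01]
```

Forces are small and the arc is followed well. Continuing.

```bash
python3 -m handwheel '[[-1,-0.645,0,0.023,0,0.667,0],[-1,-0.645,0,0.023,0,0.667,0],[-1,-0.645,0,0.023,0,0.667,0],[-1,-0.645,0,0.023,0,0.667,0],[-1,-0.645,0,0.023,0,0.667,0]]'; python3 -m handwheel '[[-1,-0.645,0,0.023,0,0.667,0],[-1,-0.645,0,0.023,0,0.667,0],[-1,-0.645,0,0.023,0,0.667,0],[-1,-0.645,0,0.023,0,0.667,0],[-1,0,0,0,0,0,0]]'
python3 - <<'E'
from h import *
togo(*tgt(-28.8,.231))
v=[]
s=snapshot("wrist");cv2.imwrite("pics/w4.png",np.hstack([s["color"][0:300,160:480,::-1],snapshot("scene")["color"][100:400,120:440,::-1]]))
q,r,o=pose();pickle.dump((q,r.as_matrix(),s),open("c.pkl","wb"))
E
```

```text
clock: 8.28
tool_pos: [0.4983, 0.1962, 0.4581]
orientation: [-179.9, -10.1, -76.4]
force: [5.3, -2.4, -5.1]
opening: 0.036
gripper_force: 30.0
clock: 8.9
tool_pos: [0.4838, 0.2564, 0.4379]
orientation: [-180.0, -26.2, -76.3]
force: [4.9, -2.6, 2.1]
opening: 0.0357
gripper_force: 30.0
t 8.9 pos [0.4838 0.2564 0.4379] rpy [-179.96  -26.15  -76.32]
shift units [-0.42 -0.02  0.04] turn units [-0.02  0.44  0.03]
```

View pics/w4.png

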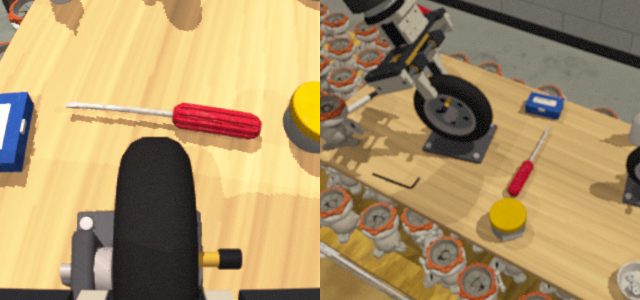

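Wrist view: the cap's end is at image (402,258). I'll cast that ray onto the stem-tip plane (44 mm in front of the wheel's middle) to get the angle.

```bash
python3 - <<'E'
from h import *
y=np.radians(YAW);x_=np.array([np.cos(y),np.sin(y),0]);rt=np.array([np.sin(y),-np.cos(y),0])
for k,u,v in(("a",278,47.5),("b",275.5,150),("c",402,258),("c",402,256)):
    c,d=wray(*pickle.load(open(k+".pkl","rb")),u,v)
    X=c+d*((C-.044*x_-c)@x_)/(d@x_);t=X-C;print(k,np.round(t@rt,4),np.round(t[2],4),np.degrees(np.arctan2(t@rt,t[2])))
E
```

```text
a 0.0314 0.0162 62.62507774891782
b 0.0309 0.0188 58.625241299256864
c 0.002 0.0405 2.7829727900733836
c 0.003 0.0406 4.17635090311458
```

```bash
python3 -m handwheel '[[-1,-0.24,0,0.005,0,0.25,0],[-1,-0.24,0,0.005,0,0.25,0],[-1,0,0,0,0,0,0],[-1,0,0,0,0,0,0]]'; python3 -m handwheel '[[1,0,0,0,0,0,0],[1,0,0,0,0,0,0],[1,0,0,0,0,0,0],[1,0,0,0,0,0,0],[1,0,0,0,0,0,0]]'; python3 -m handwheel '[[1,0,0,0,0,0,0],[1,0,0,-0.6,0,0,0],[1,0,0,-1,0,0,0],[1,0,0,-1,0,0,0],[1,0,0,-1,0,0,0]]'
python3 - <<'E'
from h import *
togo(*tgt(-10,.33))
togo(tgt(0,.3)[0]+np.array([-.08,.06,0]),tgt(0,.3)[1])
E
```

```text
clock: 9.5
tool_pos: [0.4814, 0.266, 0.4328]
orientation: [-179.9, -29.0, -76.5]
force: [5.7, 1.0, 3.3]
opening: 0.0354
gripper_force: 30.0
clock: 10.12
tool_pos: [0.481, 0.2655, 0.4321]
orientation: [180.0, -29.0, -76.4]
force: [0.3, -0.4, -1.1]
opening: 0.0801
gripper_force: 0.0
clock: 10.75
tool_pos: [0.4705, 0.3086, 0.5127]
orientation: [-180.0, -28.9, -76.5]
force: [-0.2, 0.4, 0.0]
opening: 0.088
gripper_force: 0.0
t 10.75 pos [0.4705 0.3086 0.5127] rpy [-179.95  -28.94  -76.45]
shift units [ 4.28 -0.04  0.43] turn units [-0.01 -3.16  0.01]
t 10.75 pos [0.4705 0.3086 0.5127] rpy [-179.95  -28.94  -76.45]
shift units [3.1  2.51 0.92] turn units [-0.01 -4.82  0.01]
```

```bash
python3 -m handwheel '[[1,0.5,0.5,0,0,-1,0],[1,0.5,0.5,0,0,-1,0],[1,0.5,0.5,0,0,-1,0],[1,0.5,0.5,0,0,-1,0],[1,0.4,0.5,0,0,-0.82,0]]'|head -4; python3 -m handwheel '[[1,0,0,0,0,0,0]]'|sed -n 2,3p
python3 - <<'E'
from h import *
q,r,o=pose();s=snapshot("wrist");pickle.dump((q,r.as_matrix(),s),open("d.pkl","wb"))
E
python3 -m handwheel '[[1,1,0,0,0,0,0],[1,1,0,0,0,0,0],[1,0.8,0,0,0,0,0],[1,0,0,0,0,0,0]]'|sed -n 2,3p
python3 - <<'E'
from h import *
q,r,o=pose();s=snapshot("wrist");pickle.dump((q,r.as_matrix(),s),open("e.pkl","wb"))
v=[pickle.load(open(k+".pkl","rb"))[2]["color"][:280,120:320,::-1] for k in "de"]
cv2.imwrite("pics/w5.png",cv2.resize(np.hstack(v),None,fx=2,fy=2,interpolation=cv2.INTER_CUBIC))
E
```

```text
clock: 11.38
tool_pos: [0.4228, 0.2379, 0.5303]
orientation: [-179.9, 0.2, -76.4]
force: [0.6, -0.8, -0.5]
tool_pos: [0.4228, 0.2372, 0.531]
orientation: [-179.8, 0.1, -76.5]
tool_pos: [0.4402, 0.17, 0.5288]
orientation: [180.0, -0.1, -76.5]
```

View pics/w5.png

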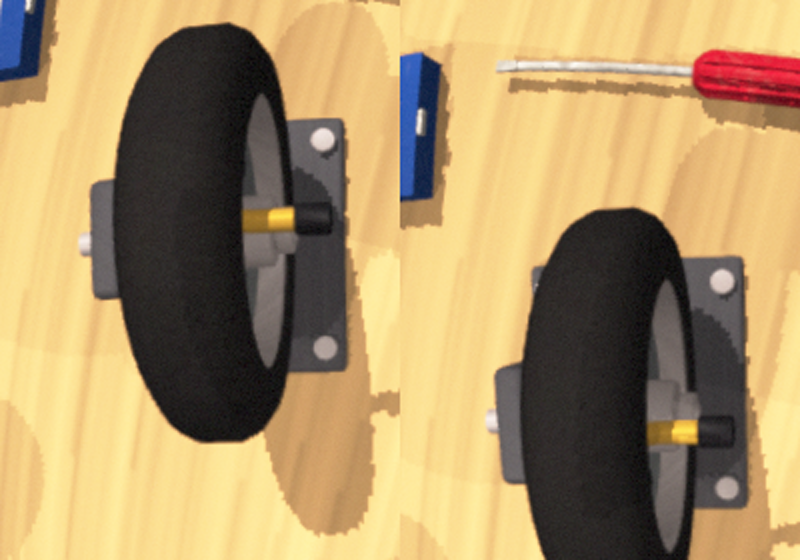

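The stem now stands over the hub. Tip pixels are (286,108.5) in the first view and (287,215.5) in the second, with the axle nut at (160,122) and (163.5,210.5). I'll triangulate these as before.

```bash
python3 - <<'E'
from h import *
L={k:pickle.load(open(k+".pkl","rb")) for k in "abde"}
tip,e=tri(wray(*L["d"],286,108.5),wray(*L["e"],287,215.5));nut,e2=tri(wray(*L["d"],160,122),wray(*L["e"],163.5,210.5))
print(tip,e,nut,e2)
hub=np.array([.4798,.1505,.2286])
for yaw in(13,13.5,14):
    y=np.radians(yaw);rt=np.array([np.sin(y),-np.cos(y),0])
    print(yaw,[round(float((tip-p)@rt)*1e3,2) for p in(hub,nut,C)],"mm right of hub/nut/C; up",tip[2]-.2295)
# masks: tyre outer horizontal extremes -> lateral centre at axle height
E
```

```text
[0.46487146 0.14596198 0.26685553] 0.0001326638233064831 [0.56461851 0.17104546 0.23136637] 5.3571174301145e-05
13 [1.06, 2.0, 1.05] mm right of hub/nut/C; up 0.03735552552106938
13.5 [0.93, 1.1, 0.66] mm right of hub/nut/C; up 0.03735552552106938
14 [0.79, 0.21, 0.28] mm right of hub/nut/C; up 0.03735552552106938
```

The stem is about 0.9 mm right of the axle line at 36 mm radius. That is about 1.4° off top and within measuring error. The gripper is clear, so I'm handing in.

```bash
python3 -c "
from plant import *
print(get_obs()['force'],close_job())"
```

```text
the job is handed in; nothing more can be done
[-1.04274038  0.10324525 -0.75070569] None
```

I turned the larger wheel by its tyre until its valve stem stood at the top (measured about 1.4° right of vertical, roughly the measuring error), then let go and moved the gripper clear; I never touched the stem or the smaller wheel, and handed the job in at about 12 s of the 32 s allowed.

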